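# Click a orange sleeve home on a detent spindle

## Robot

A 6-joint arm with a two-finger parallel gripper is mounted at the origin on the work surface. World frame = base frame: x ahead of the robot, y to its left, z up, the work surface at z = 0. Lengths are in mm, angles in degrees, forces in N, time in s.
With the tool pointing down it reaches from about 250 to 725 mm from the base axis. Payload 4 kg.
Tool frame: the origin (TCP) lies at the very end of the fingers, on their centre line; the grasp point (between the pads) lies 19 mm behind it (manip.grasp_offset is the distance from the TCP to the grasp point, in mm); z points along the fingers, y is the line along which they close (so a half turn about z gives the same grasp; the last joint's range is limited). The gripper opens to 85 mm and grips with 20 to 120 N. Pads are 22 mm wide; open, the fingers measure 114 mm over their backs; the gripper's body (76 mm by 85 mm) begins 54 mm behind the grasp point. The pads swing forward as they close: fully open they stand 13 mm farther back than shut.
Start: joints at [-66.062, 13.785, 0.286, 76.501, 0, 90], TCP at [202.873, -456.992, 205.906] pointing down, gripper open.
Joint ranges: [-155.79, 155.79], [-60.16, 107.12], [-62.33, 73.08], [-114, 123.19], [-81.49, 82.49], [-180, 180]. Speed limits (degrees/s): [159.86, 159.86, 180, 180, 180, 180].

## Interface

Orientations are given as a 3x3 rotation matrix whose columns are the frame's x, y, z axes.
In Python, from station import status, get_image, calibration, manip gives the robot as it stands. The module is installed in compiled form; this text tells all that it offers.
- The arm moves only by the shell command python3 -m pendant 'ROWS'. ROWS is JSON, a list of rows, each a list of 7 numbers: the finger opening in mm, from 0 to 85.4, then the shift along the tool's x, y, z in mm, then the turn, a rotation vector about the tool's x, y, z in rad. In form: [[claw, dx, dy, dz, ax, ay, az], ...]. A call has exactly 10 rows; each row shifts and turns the commanded pose from where the row before left it, along the tool's axes as they then stand; what a row does not reach is not made up. A row lasts 1/12 s, in which the tool goes at most 41.7 mm and 7.16 degrees, less where a joint would pass 70% of its speed; a pose out of reach is approached as far as the arm can. A call with a gripper value outside its range is refused whole. The fingers move at their own pace and stop on an object; the grip force is fixed at half the most. Time passes only in rows, so rows that do not move let the fingers close, or fill a call up. It gives the time, the measured TCP pose, the force, the opening and the grip force at its end, in the units of the state.
- status.observe(): the state, without advancing time (a new reading comes with each control period).
- get_image(name): name is "scene" or "top" or "wrist"; returns (picture, depth): 384x512x3 uint8, blue, green, red; 384x512 float32, mm along the optical axis (not along the pixel's ray), 0 where there is no reading.
- calibration(name): a dict with "camera_matrix" (3x3 intrinsics, pixels), "R" (3x3) and "t" (3): a world point X has camera coordinates R X + t. Camera axes: x right, y down, z forward; pixel columns grow to the right and rows downward; lengths in mm; the calibration is good to about 2 mm. The wrist camera is an equidistant fisheye: a pixel r from the principal point sees the ray r / f radians off the axis. A picture is of the moment at which its call begins: read the wrist's pose just before it. calibration takes no time and is no camera call; for the wrist camera it gives the pose at the moment of the call.
- manip.finish_job(): hands the job in; it is judged then, once.
The state is a dict: "time": time; "joint_positions": joint angles; "joint_velocities": joint speeds; "joint_torque": joint torques, N m; "eef_pos": TCP position; "orientation": TCP orientation; "ft_force": force on the tool from outside, world axes, zero at the start; "wrist_torque": the same for the moment, N m; "opening": finger opening in mm; "finger_force": force on a finger pad.
Only numpy, scipy, OpenCV 4.12 (cv2) and the standard library are available. Lean on these libraries where they do the work, as an engineer would, in place of code of your own. Each camera call takes 0.05 s, during which the arm holds its last target. There are 200 camera calls.

## Task

Slide the orange sleeve, the same way up as it stands, down over the upright steel spindle, past the sprung ball until it clicks and sits fully home on the stop ring, then let go. Feel your way and press gently: the sleeve must never be pressed on the spindle, ball or ring with more than 30 N in all, nor be dropped down the spindle. Leave the other sleeve, the black spacer and the red cup where they are.

Things in the scene. Friction and masses are not known exactly. Their poses are not given: they have to be found in the camera images.
- orange_sleeve: orange anodised aluminium sleeve, 36 mm diameter, 50 mm tall, about 0.11 kg, standing on the blue mat, thin black band (43 to 46 mm up) at the top. Oiled 17 mm bore right through, with a ring groove in it for the ball: 10 mm high, centred 22 mm above the underside, so it works only black band up. Origin: centre of the underside, z up along the bore
- arbor: fixed round blue base (90 mm diameter, 18 mm high) with an upright oiled 16 mm steel spindle, top 110 mm above the bench. A dark stop ring (34 mm diameter, 12 mm thick) is clamped rigidly on it, its top face anywhere from 40 to 56 mm above the bench, new each time and not reported: find it by feel. Origin: centre of the base's underside, on the spindle axis, z up; x points to the ball's side
- spindle_tip (a point): centre of the spindle's top face, on the axis, 110 mm above the bench; the last 6 mm taper to 8 mm diameter. Once over it, the sleeve slides freely until its underside meets the ball, about 26 mm above the stop ring's top face
- ball (a joint): sprung steel ball, 10 mm diameter, 3 mm out of the spindle, centre 22 mm above the stop ring's top. Value (m): how far it is pressed in, 0 = out, 0.001 to 0.0025 in the plain bore; reading coarse. Passing it takes 3 to 9 N over 2 to 4 mm; then the sleeve slides lightly for about 15 mm, the ball snaps into the groove and draws it down over its last 6 mm; then the rigid ring stops it
- mat: fixed blue mat, 100 x 270 x 4 mm, on which the three round parts stand in a row along its y, 85 mm apart (up to 15 mm out of line), in any order. Origin: centre of its underside; top 4 mm above the bench
- steel_sleeve: plain grey steel sleeve, 36 mm diameter, 50 mm tall, same mat; not wanted, leave standing. Origin: centre of its underside
- black_spacer: black spacer ring, 38 mm diameter, 28 mm tall, same mat; not wanted, leave standing. Origin: centre of its underside
- red_cup: loose red open square cup, 75 x 75 x 65 mm; leave alone. Origin: centre of its underside

How it is judged (in metres and radians):
On the way, in this order (a step that is already met when the one before it is completed fails the run):
1. the sleeve is threaded on the spindle (horizontal distance between orange_sleeve and arbor below 0.004 m and angle between the z axis of orange_sleeve and the z axis of arbor, either way round below 0.08 rad and z of orange_sleeve in the frame of arbor below 0.103 m), for 0.1 s.
2. the ball is pressed in by the sleeve (horizontal distance between orange_sleeve and arbor below 0.004 m and angle between the z axis of orange_sleeve and the z axis of arbor, either way round below 0.08 rad and value of joint ball above 0.0009 m), for 0.05 s.
3. the ball has clicked out into the groove and the sleeve is home (horizontal distance between orange_sleeve and arbor below 0.004 m and angle between the z axis of orange_sleeve and the z axis of arbor, either way round below 0.08 rad and value of joint ball below 0.0007 m and z of orange_sleeve in the frame of arbor between 0.037 and 0.0585 m), for 0.2 s.
At the end, for the whole second after the job is handed in: the orange sleeve stands upright on the spindle (axes within 4 mm and 0.08 rad), its underside 37 to 58.5 mm above the bench, that is on the stop ring, the sprung ball out in its groove (pressed in less than 0.7 mm), at rest and released (all of step 3 and linear speed of orange_sleeve below 0.02 m/s); the robot touches nothing.
It fails at once if the sleeve is pressed on the spindle, ball or stop ring with more than 30 N (all contacts between them added up) (contact force between orange_sleeve and arbor above 30 N).
It fails at once if the sleeve is dropped or shot down the spindle (faster than 0.3 m/s on it) (horizontal distance between orange_sleeve and arbor below 0.012 m and z of orange_sleeve in the frame of arbor below 0.125 m and linear speed of orange_sleeve above 0.3 m/s).
It fails at once if the steel sleeve, black spacer or red cup is moved by more than 25 mm (distance of any of steel_sleeve, black_spacer, red_cup from where it was at the start of the episode above 0.025 m).
It also fails if it takes over 67 s, if anything falls off the work surface, if the arm or the gripper's body presses on something with over 40 N, if the wrist force passes 120 N, or if a joint passes its speed limit or range.

## Working session

There is one attempt and no reset: what is moved stays moved. The work goes in short steps, Python scripts to look and compute and a shell command to move; the robot and the scene stay as the last step left them, time stands still between calls to the robot, and variables do not carry over. Pictures are saved under pics/ and viewed, at most 10 in all, crops included, and the job is handed in when it is done.

```bash
mkdir -p pics; cat > h.py <<'E'
import numpy as np,cv2
from station import status,get_image,calibration,manip
def ray(n,c,u,v):
    K=np.array(c["camera_matrix"]);R=np.array(c["R"]);t=np.array(c["t"])
    x=(u-K[0,2])/K[0,0];y=(v-K[1,2])/K[1,1]
    if n=="wrist":
        r=np.hypot(x,y);d=np.array([x/r*np.sin(r),y/r*np.sin(r),np.cos(r)]) if r>1e-9 else np.array([0,0,1.])
    else: d=np.array([x,y,1.])
    return -R.T@t,R.T@d/np.linalg.norm(d)
def atz(n,c,u,v,z):
    o,d=ray(n,c,u,v);return o+d*(z-o[2])/d[2]
def dep(n,c,D,u,v):
    o,d=ray(n,c,u,v);zc=(np.array(c["R"])@d)[2];return o+d*D[v,u]/zc
E
python3 - <<'E'
from h import *
s=status.observe();print(s["time"],s["eef_pos"],s["orientation"],s["ft_force"],s["opening"])
ims=[]
for n in("scene","top","wrist"):
    c=calibration(n);i,d=get_image(n);cv2.imwrite(f"pics/{n}0.png",i);np.savez(f"{n}0.npz",d=d,i=i,c=np.array([c],object));print(n,c)
E
```

```text
0.0 [ 202.5756796  -456.36751565  205.00290571] [[ 9.14008268e-01  4.05694565e-01 -8.98052060e-04]
 [ 4.05695558e-01 -9.14006197e-01  1.94605894e-03]
 [-3.13196134e-05 -2.14304969e-03 -9.99997703e-01]] [ 0.73171119 -0.45971685  0.50687541] 85.34306300384227
scene {'camera_matrix': array([[369.15170139,   0.        , 256.57370764],
       [  0.        , 369.15170139, 194.12165977],
       [  0.        ,   0.        ,   1.        ]]), 'R': array([[-0.01050787,  0.99981036, -0.01639592],
       [ 0.59968991, -0.0068199 , -0.80020341],
       [-0.80016348, -0.0182409 , -0.59950452]]), 't': array([  38.40942   , -278.30865575, 1279.0802995 ])}
top {'camera_matrix': array([[376.6653966 ,   0.        , 255.0768241 ],
       [  0.        , 376.6653966 , 196.71735473],
       [  0.        ,   0.        ,   1.        ]]), 'R': array([[ 0.02760159, -0.99958865,  0.00778993],
       [-0.99438265, -0.02825277, -0.10200455],
       [ 0.10218268, -0.00493068, -0.99475343]]), 't': array([-53.56652675, 591.49277204, 925.10602238])}
wrist {'camera_matrix': array([[297.31863964,   0.        , 258.54120427],
       [  0.        , 297.31863964, 190.45527706],
       [  0.        ,   0.        ,   1.        ]]), 'R': array([[ 0.4049132 , -0.91435135, -0.00262658],
       [-0.87539944, -0.38849001,  0.28766531],
       [-0.26404756, -0.11418018, -0.9577274 ]]), 't': array([-498.83440004,  -36.44741284,  379.90285171])}
```

View pics/top0.png

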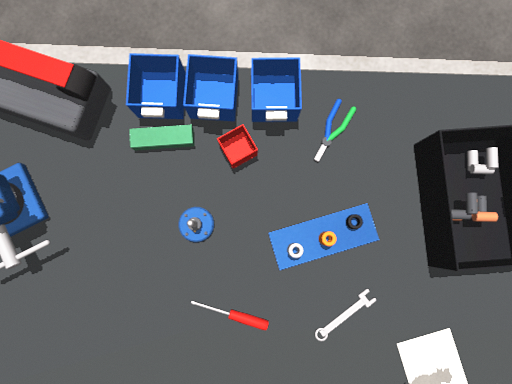

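View pics/scene0.png

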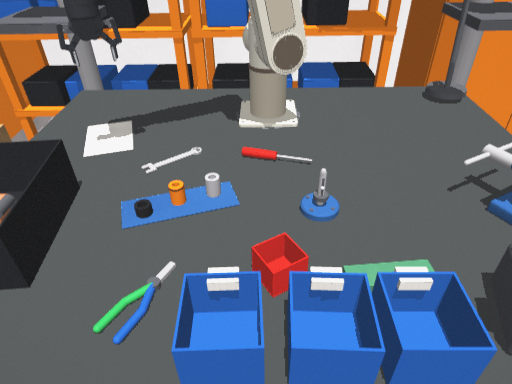

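Top view: orange sleeve at (329,239) between the steel sleeve (296,251) and spacer (354,222), spindle near (196,224), cup (238,146). In the scene view the orange sleeve's top is at (177,186) and the spindle tip at (323,171). I'll enlarge both.

```bash
python3 - <<'E'
from h import *
t=cv2.imread("pics/top0.png");s=cv2.imread("pics/scene0.png")
f=lambda i,u,v:cv2.resize(i[v:v+50,u:u+66],None,fx=6,fy=6,interpolation=cv2.INTER_CUBIC)
cv2.imwrite("pics/c1.png",np.vstack([np.hstack([f(t,296,214),f(t,165,198)]),np.hstack([f(s,145,165),f(s,290,165)])]))
for n in("top","scene"):
    z=np.load(n+"0.npz",allow_pickle=True);c=z["c"][0];d=z["d"]
    pts=[(329,239),(296,251),(354,222),(196,224)] if n=="top" else [(177,195),(212,188),(323,175)]
    for p in pts: print(n,p,dep(n,c,d,*p).round(1),[atz(n,c,*p,h).round(1) for h in(54,110)])
E
```

```text
top (329, 239) [ 491.2 -229.8    9.7] [array([ 491.4, -220.8,   54. ]), array([ 491.6, -209.4,  110. ])]
top (296, 251) [ 458.2 -146.2    4.3] [array([ 460.1, -140.4,   54. ]), array([ 462.2, -133.8,  110. ])]
top (354, 222) [ 536.8 -295.3    4.8] [array([ 534.7, -282.1,   54. ]), array([ 532.3, -267. ,  110. ])]
top (196, 224) [518.7 104.5  64.7] [array([519. , 106.1,  54. ]), array([517.5,  97.8, 110. ])]
scene (177, 195) [ 512.2 -216.1   35.3] [array([ 537. , -208.9,   54. ]), array([ 611.6, -187. ,  110. ])]
scene (212, 188) [ 479.4 -139.1   30.9] [array([ 511.4, -133.6,   54. ]), array([ 588.9, -120.3,  110. ])]
scene (323, 175) [528.1 111.9  98.5] [array([462. , 124.8,  54. ]), array([545.2, 108.6, 110. ])]
```

View pics/c1.png

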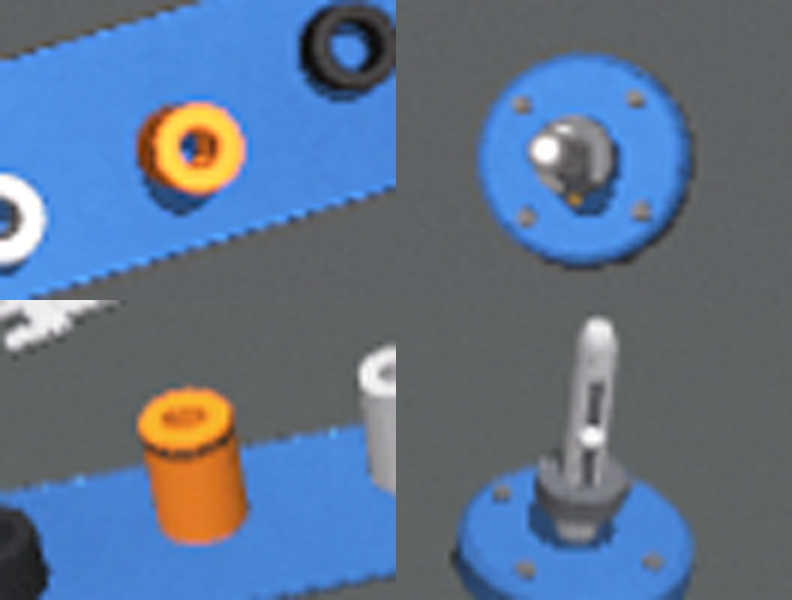

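```bash
cat >> h.py <<'E'
def tri(obs):
    A=np.zeros((3,3));b=np.zeros(3);L=[]
    for n,c,u,v in obs:
        o,d=ray(n,c,u,v);P=np.eye(3)-np.outer(d,d);A+=P;b+=P@o;L.append((o,P))
    X=np.linalg.solve(A,b);return X.round(1),[round(float(np.linalg.norm(P@(X-o))),1) for o,P in L]
def goal(X,ang=None):
    s=status.observe();R=np.array(s["orientation"]);p=np.array(s["eef_pos"])
    print("t",s["time"],"p",p.round(1),"R",R.round(3).tolist(),"F",s["ft_force"].round(1) if hasattr(s["ft_force"],"round") else s["ft_force"],"j",np.round(s["joint_positions"],1),"op",round(s["opening"],1))
    print("tool shift",(R.T@(np.array(X)-p)).round(1))
    if ang is not None:
        a=np.deg2rad(ang);v=R.T@np.array([np.cos(a),np.sin(a),0]);print("az",np.arctan2(-v[0],v[1]))
E
python3 - <<'E'
from h import *
c={n:calibration(n) for n in("top","scene")}
X=tri([("top",c["top"],328.8,238.3),("scene",c["scene"],175.6,184.0)]);print("orange top",X)
print("tip",tri([("top",c["top"],189.6,222.6),("scene",c["scene"],323.4,168.8)]))
print("at z",atz("top",c["top"],328.8,238.3,54),atz("top",c["top"],189.6,222.6,110))
goal([X[0][0],X[0][1],206],27.5)
E
```

```text
orange top (array([ 493.1, -220.4,   53. ]), [0.1, 0.1])
tip (array([520.4, 112.8, 109.4]), [0.0, 0.0])
at z [ 493.0963036  -220.25408417   54.        ] [520.34760817 112.63789277 110.        ]
t 0.15 p [ 202.7 -456.5  205.2] R [[0.914, 0.406, -0.001], [0.406, -0.914, 0.001], [-0.0, -0.002, -1.0]] F [-0.2 -0.2 -0.6] j [-66.1  13.8   0.2  76.5  -0.   90. ] op 85.3
tool shift [361.3 -98.   -0.6]
az -1.6329515327944681
```

```bash
python3 -m pendant '[[85,36.1,-9.8,0,0,0,0],[85,36.1,-9.8,0,0,0,0],[85,36.1,-9.8,0,0,0,0],[85,36.1,-9.8,0,0,0,0],[85,36.1,-9.8,0,0,0,0],[85,36.1,-9.8,0,0,0,0],[85,36.1,-9.8,0,0,0,0],[85,36.1,-9.8,0,0,0,0],[85,36.1,-9.8,0,0,0,0],[85,36.1,-9.8,0,0,0,0]]'
python3 -m pendant '[[85,0,0,0,0,0,-0.12],[85,0,0,0,0,0,-0.12],[85,0,0,0,0,0,-0.12],[85,0,0,0,0,0,-0.12],[85,0,0,0,0,0,-0.12],[85,0,0,0,0,0,-0.12],[85,0,0,0,0,0,-0.12],[85,0,0,0,0,0,-0.12],[85,0,0,0,0,0,-0.12],[85,0,0,0,0,0,-0.12]]'
python3 -m pendant '[[85,0,0,0,0,0,-0.12],[85,0,0,0,0,0,-0.12],[85,0,0,0,0,0,-0.12],[85,0,0,0,0,0,-0.073],[85,0,0,10,0,0,0],[85,0,0,10,0,0,0],[85,0,0,10,0,0,0],[85,0,0,10,0,0,0],[85,0,0,10,0,0,0],[85,0,0,0,0,0,0]]'
python3 - <<'E'
from h import *
goal([493.1,-220.4,100],27.5)
c=calibration("wrist");i,d=get_image("wrist");cv2.imwrite("pics/w1.png",i)
np.savez("w1.npz",c=np.array([c],object));goal([493.1,-220.4,100],27.5)
E
```

```text
time: 0.98
eef_pos: [494.1, -219.4, 205.6]
orientation: [[0.914, 0.406, -0.001], [0.406, -0.914, 0.0], [-0.0, -0.0, -1.0]]
ft_force: [0.4, -0.4, -0.5]
opening: 85.1
finger_force: 0.0
time: 1.82
eef_pos: [492.8, -220.8, 205.4]
orientation: [[-0.053, 0.999, -0.001], [0.999, 0.053, 0.0], [0.0, -0.001, -1.0]]
ft_force: [-0.3, 0.3, 0.4]
opening: 85.1
finger_force: 0.0
time: 2.65
eef_pos: [491.2, -220.2, 152.7]
orientation: [[-0.461, 0.887, -0.005], [0.887, 0.461, 0.002], [0.004, -0.003, -1.0]]
ft_force: [-0.6, -0.1, -0.7]
opening: 84.8
finger_force: 0.0
t 2.65 p [ 491.2 -220.2  152.7] R [[-0.461, 0.887, -0.005], [0.887, 0.461, 0.002], [0.004, -0.003, -1.0]] F [-0.6 -0.1 -0.7] j [-24.1  20.    0.7  71.1  -0.   38.4] op 84.8
tool shift [-1.3  1.7 52.7]
az -0.00041587528573734856
t 2.7 p [ 491.8 -220.4  154. ] R [[-0.461, 0.887, -0.003], [0.887, 0.461, 0.002], [0.003, -0.002, -1.0]] F [ 0.1 -0.1  0.4] j [-24.1  19.9   0.9  71.2   0.   38.4] op 84.9
tool shift [-0.8  1.2 54. ]
az -0.00032720253103740384
```

View pics/w1.png

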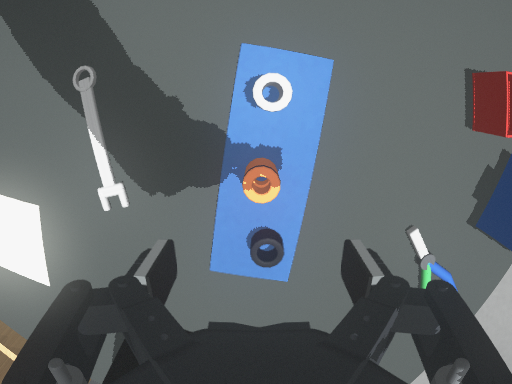

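```bash
python3 - <<'E'
from h import *
c=np.load("w1.npz",allow_pickle=True)["c"][0];T=calibration("top");S=calibration("scene")
for u,v,z in((262,183,54),(272,93,54),(267,247,32)): print(atz("wrist",c,u,v,z).round(1))
print(tri([("wrist",c,262,183),("top",T,328.8,238.3),("scene",S,175.6,184)]))
goal([492.5,-220.4,40])
E
```

```text
[ 493.9 -217.8   54. ]
[ 463.6 -140.6   54. ]
[ 535.  -284.1   32. ]
(array([ 493.6, -219.5,   53.3]), [1.6, 1.0, 0.7])
t 2.7 p [ 491.8 -220.4  154. ] R [[-0.461, 0.887, -0.003], [0.887, 0.461, 0.002], [0.003, -0.002, -1.0]] F [ 0.1 -0.1  0.4] j [-24.1  19.9   0.9  71.2   0.   38.4] op 84.9
tool shift [ -0.7   0.8 114. ]
```

```bash
python3 -m pendant '[[85,0.4,1.3,14,0,0,0],[85,0,0,14,0,0,0],[85,0,0,14,0,0,0],[85,0,0,14,0,0,0],[85,0,0,14,0,0,0],[85,0,0,14,0,0,0],[85,0,0,14,0,0,0],[85,0,0,14,0,0,0],[85,0,0,14,0,0,0],[85,0,0,14,0,0,0]]'
python3 -m pendant '[[45,0,0,0,0,0,0],[45,0,0,0,0,0,0],[45,0,0,0,0,0,0],[45,0,0,0,0,0,0],[45,0,0,0,0,0,0],[45,0,0,0,0,0,0],[45,0,0,0,0,0,0],[45,0,0,0,0,0,0],[45,0,0,0,0,0,0],[45,0,0,0,0,0,0]]'
python3 -m pendant '[[25,0,0,0,0,0,0],[25,0,0,0,0,0,0],[25,0,0,0,0,0,0],[25,0,0,0,0,0,0],[25,0,0,0,0,0,0],[25,0,0,0,0,0,0],[25,0,0,0,0,0,0],[25,0,0,0,0,0,0],[25,0,0,0,0,0,0],[25,0,0,0,0,0,0]]'
```

```text
time: 3.53
eef_pos: [494.7, -220.3, 15.8]
orientation: [[-0.461, 0.887, 0.001], [0.887, 0.461, -0.001], [-0.001, 0.001, -1.0]]
ft_force: [0.1, -0.7, -0.5]
opening: 84.9
finger_force: 0.0
time: 4.37
eef_pos: [494.0, -220.0, 16.0]
orientation: [[-0.462, 0.887, 0.0], [0.887, 0.462, -0.0], [-0.0, 0.0, -1.0]]
ft_force: [0.3, -0.3, 0.0]
opening: 45.0
finger_force: 0.0
time: 5.2
eef_pos: [494.2, -220.2, 16.2]
orientation: [[-0.462, 0.887, 0.0], [0.887, 0.462, -0.0], [-0.001, 0.0, -1.0]]
ft_force: [-0.6, -1.2, 5.5]
opening: 34.3
finger_force: 60.2
```

```bash
python3 -m pendant '[[25,0,0,-5,0,0,0],[25,0,0,-10,0,0,0],[25,0,0,-15,0,0,0],[25,0,0,-20,0,0,0],[25,0,0,-20,0,0,0],[25,0,0,-20,0,0,0],[25,0,0,-20,0,0,0],[25,0,0,-20,0,0,0],[25,0,0,-10,0,0,0],[25,0,0,0,0,0,0]]'
python3 - <<'E'
from h import *
goal([520.4,112.8,156])
E
```

```text
time: 6.03
eef_pos: [495.7, -220.5, 158.8]
orientation: [[-0.462, 0.887, 0.005], [0.887, 0.462, -0.002], [-0.004, 0.003, -1.0]]
ft_force: [1.0, -0.3, -0.3]
opening: 34.3
finger_force: 59.9
t 6.0333 p [ 495.7 -220.5  158.8] R [[-0.462, 0.887, 0.005], [0.887, 0.462, -0.002], [-0.004, 0.003, -1.0]] F [ 1.  -0.3 -0.3] j [-24.   19.7   1.3  71.3   0.   38.5] op 34.3
tool shift [284.2 175.9   2.2]
```

```bash
python3 -m pendant '[[25,12,7.5,0,0,0,0],[25,20,12.5,0,0,0,0],[25,20,12.5,0,0,0,0],[25,20,12.5,0,0,0,0],[25,20,12.5,0,0,0,0],[25,20,12.5,0,0,0,0],[25,20,12.5,0,0,0,0],[25,20,12.5,0,0,0,0],[25,20,12.5,0,0,0,0],[25,20,12.5,0,0,0,0]]'
python3 -m pendant '[[25,20,12.5,0,0,0,0],[25,20,12.5,0,0,0,0],[25,20,12.5,0,0,0,0],[25,20,12.5,0,0,0,0],[25,11.1,6.7,0,0,0,0],[25,0,0,0,0,0,0],[25,0,0,0,0,0,0],[25,0,0,0,0,0,0],[25,0,0,0,0,0,0],[25,0,0,0,0,0,0]]'
python3 - <<'E'
from h import *
goal([520.4,112.8,156])
for n in("scene","top","wrist"):
    c=calibration(n);i,d=get_image(n);cv2.imwrite(f"pics/{n}2.png",i);np.savez(f"{n}2.npz",d=d,c=np.array([c],object))
s=cv2.imread("pics/scene2.png");w=cv2.imread("pics/wrist2.png");t=cv2.imread("pics/top2.png")
a=cv2.resize(s[110:230,260:380],(400,400),interpolation=3);b=cv2.resize(w[60:260,160:360],(400,400),interpolation=3)
cv2.imwrite("pics/c2.png",np.hstack([a,b]))
goal([520.4,112.8,156])
E
```

```text
time: 6.87
eef_pos: [510.1, 7.7, 154.0]
orientation: [[-0.462, 0.887, -0.004], [0.887, 0.462, 0.0], [0.002, -0.003, -1.0]]
ft_force: [0.1, 0.2, -1.7]
opening: 34.3
finger_force: 59.9
time: 7.7
eef_pos: [519.9, 111.6, 155.8]
orientation: [[-0.46, 0.888, -0.0], [0.888, 0.46, -0.0], [-0.0, -0.0, -1.0]]
ft_force: [-0.2, -0.3, -1.2]
opening: 33.9
finger_force: 59.9
t 7.7 p [519.9 111.6 155.8] R [[-0.46, 0.888, -0.0], [0.888, 0.46, -0.0], [-0.0, -0.0, -1.0]] F [-0.2 -0.3 -1.2] j [12.1 18.9 -0.3 70.8 -0.  74.7] op 33.9
tool shift [ 0.8  1.  -0.2]
t 7.85 p [520.1 112.  156. ] R [[-0.461, 0.888, 0.0], [0.888, 0.461, -0.0], [-0.0, 0.0, -1.0]] F [ 0.5 -0.2 -0.3] j [12.2 18.9 -0.3 70.8 -0.  74.7] op 33.8
tool shift [0.6 0.6 0. ]
```

View pics/c2.png

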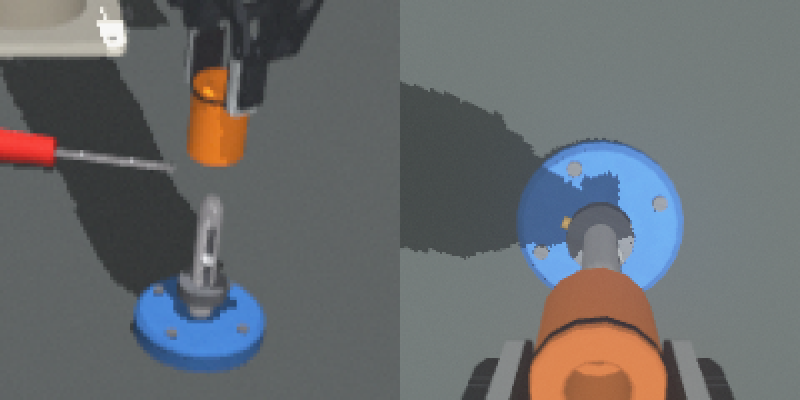

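The sleeve hangs just above the spindle: in the left crop its underside centre is at (216,157) and the tip at (213,197). In the wrist crop the spindle (column 600) is about 1 mm toward tool +y of the sleeve (598). I'll shift and lower.

```bash
python3 -m pendant '[[25,0.4,0.8,2,0,0,0],[25,0,0,4,0,0,0],[25,0,0,5,0,0,0],[25,0,0,5,0,0,0],[25,0,0,5,0,0,0],[25,0,0,4,0,0,0],[25,0,0,3,0,0,0],[25,0,0,2,0,0,0],[25,0,0,0,0,0,0],[25,0,0,0,0,0,0]]'
python3 - <<'E'
from h import *
for n in("scene","top","wrist"):
    c=calibration(n);i,d=get_image(n);cv2.imwrite(f"pics/{n}3.png",i)
s=cv2.imread("pics/scene3.png");w=cv2.imread("pics/wrist3.png");t=cv2.imread("pics/top3.png")
a=cv2.resize(s[120:210,280:370],(540,540),interpolation=3);b=cv2.resize(t[198:248,165:208],(250,290),interpolation=3)
e=cv2.resize(w[140:240,210:310],(250,250),interpolation=3)
cv2.imwrite("pics/c3.png",np.hstack([a,np.vstack([b,e])]))
goal([520.9,113.2,126])
E
```

```text
time: 8.68
eef_pos: [520.6, 113.5, 125.9]
orientation: [[-0.462, 0.887, -0.0], [0.887, 0.462, -0.0], [0.0, -0.0, -1.0]]
ft_force: [0.6, 0.9, -0.2]
opening: 33.9
finger_force: 59.9
t 8.8333 p [520.8 113.5 126.2] R [[-0.462, 0.887, 0.001], [0.887, 0.462, 0.0], [-0.0, 0.001, -1.0]] F [-1.  -0.1 -0.7] j [12.3 20.2 -3.1 66.7  0.  74.8] op 33.9
tool shift [-0.3 -0.1  0.2]
```

View pics/c3.png

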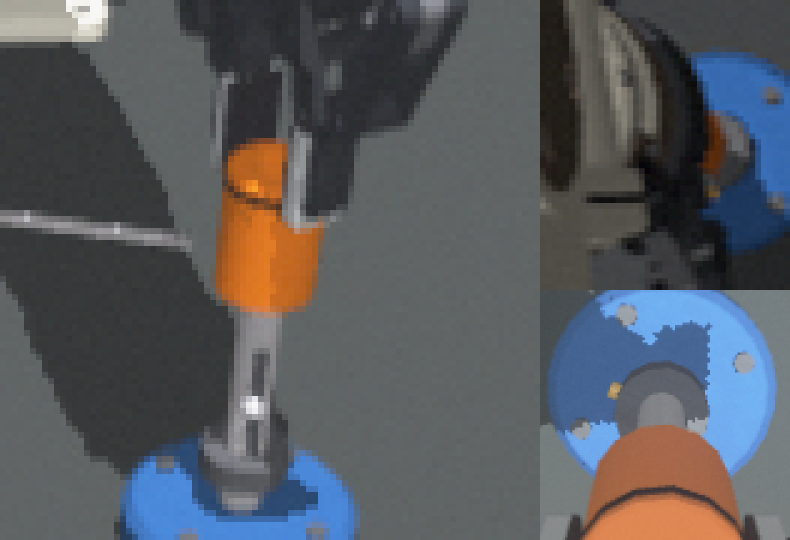

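Sleeve and spindle agree in the wrist view (columns 661 and 662). The scene view suggests the sleeve is 1–2 mm toward +y (265 against about 260 expected), so I'll measure that at subpixel level.

```bash
python3 - <<'E'
from h import *
i=cv2.imread("pics/scene3.png").astype(float);C=calibration("scene");K,R,t=C["camera_matrix"],np.array(C["R"]),np.array(C["t"])
def proj(X): p=K@(R@np.array(X,float)+t);return p[:2]/p[2]
hsv=cv2.cvtColor(i.astype(np.uint8),cv2.COLOR_BGR2HSV)
print("sleeve centre column by row")
for v in range(160,172):
    w=np.clip((i[v,300:345,2]-i[v,300:345,0]-20)/90,0,1);x=np.arange(300,345);print(v,round((w*x).sum()/w.sum(),2),round(w.sum(),2),end=" | ")
print()
z0=cv2.imread("pics/scene0.png").astype(float)
for nm,im,rows in(("old",z0,range(172,194,3)),("new",i,range(174,190,3))):
    for v in rows:
        r=im[v,312:335].mean(1);bg=np.median(np.r_[r[:3],r[-3:]]);print(nm,v,np.round(r).astype(int).tolist())
for X in([520.4,112.8,110],[520.4,112.8,90],[520.4,112.8,114],[520.4,112.8,130],[538,112.8,114]): print(X,proj(X).round(2))
E
```

```text
sleeve centre column by row
160 324.39 16.91 | 161 324.24 16.84 | 162 324.11 16.96 | 163 324.05 16.9 | 164 324.02 16.96 | 165 323.94 16.88 | 166 323.93 16.86 | 167 323.8 16.58 | 168 323.69 15.96 | 169 323.94 15.17 | 170 324.16 13.18 | 171 324.5 9.27 | 
old 172 [97, 98, 98, 98, 97, 97, 98, 98, 131, 165, 188, 206, 201, 194, 164, 104, 98, 98, 97, 98, 98, 98, 98]
old 175 [98, 98, 96, 99, 96, 97, 99, 104, 130, 156, 151, 170, 178, 173, 138, 100, 97, 97, 96, 99, 97, 98, 98]
old 178 [98, 98, 96, 96, 100, 98, 96, 120, 145, 160, 149, 143, 140, 164, 112, 98, 98, 96, 98, 97, 96, 97, 99]
old 181 [97, 98, 97, 96, 99, 98, 96, 127, 151, 165, 103, 88, 136, 158, 105, 97, 97, 99, 98, 98, 99, 98, 99]
old 184 [99, 97, 97, 97, 96, 99, 103, 137, 157, 142, 91, 88, 154, 132, 99, 97, 98, 96, 97, 98, 97, 96, 97]
old 187 [99, 97, 98, 98, 97, 98, 118, 145, 182, 234, 247, 243, 209, 114, 97, 98, 97, 99, 97, 98, 98, 97, 98]
old 190 [98, 98, 96, 93, 78, 83, 128, 151, 156, 92, 79, 122, 153, 109, 98, 99, 98, 99, 98, 97, 97, 97, 97]
old 193 [131, 123, 129, 128, 129, 101, 136, 144, 143, 93, 88, 150, 136, 132, 128, 124, 
[... 171 characters left out ...]
 54, 108, 127, 137, 141, 139, 141, 138, 111, 100, 100, 100, 101, 100, 99, 99, 98]
new 180 [57, 55, 55, 58, 55, 56, 65, 117, 132, 140, 99, 79, 100, 134, 102, 99, 99, 99, 98, 99, 99, 100, 99]
new 183 [56, 57, 58, 57, 55, 55, 84, 122, 134, 136, 81, 74, 121, 122, 101, 100, 98, 99, 98, 100, 99, 97, 98]
new 186 [57, 59, 57, 56, 58, 57, 101, 128, 161, 196, 231, 134, 139, 87, 98, 100, 100, 101, 100, 101, 99, 98, 100]
new 189 [55, 57, 55, 56, 57, 65, 116, 150, 147, 148, 167, 158, 131, 64, 57, 86, 99, 100, 100, 99, 100, 99, 99]
[520.4, 112.8, 110] [323.43 168.56]
[520.4, 112.8, 90] [322.58 176.27]
[520.4, 112.8, 114] [323.6  166.99]
[520.4, 112.8, 130] [324.3  160.62]
[538, 112.8, 114] [324.72 171.51]
```

By the subpixel edges the sleeve and spindle axes agree within about 0.5 mm. I'll feel down onto the tip.

```bash
python3 -m pendant '[[25,0,0,1,0,0,0],[25,0,0,1,0,0,0],[25,0,0,1,0,0,0],[25,0,0,1,0,0,0],[25,0,0,0.7,0,0,0],[25,0,0,0.7,0,0,0],[25,0,0,0.7,0,0,0],[25,0,0,0.7,0,0,0],[25,0,0,0,0,0,0],[25,0,0,0,0,0,0]]'
```

```text
time: 9.67
eef_pos: [520.5, 113.4, 119.1]
orientation: [[-0.462, 0.887, -0.0], [0.887, 0.462, -0.0], [0.0, -0.0, -1.0]]
ft_force: [-0.3, -0.5, -0.8]
opening: 34.0
finger_force: 59.9
```

Underside at about 107 mm with no contact; I'll continue.

```bash
python3 -m pendant '[[25,0,0,0.5,0,0,0],[25,0,0,0.5,0,0,0],[25,0,0,0.5,0,0,0],[25,0,0,0.5,0,0,0],[25,0,0,0.5,0,0,0],[25,0,0,0.5,0,0,0],[25,0,0,0,0,0,0],[25,0,0,0,0,0,0],[25,0,0,0,0,0,0],[25,0,0,0,0,0,0]]'
python3 - <<'E'
from h import *
print(status.observe()["wrist_torque"])
E
```

```text
time: 10.5
eef_pos: [520.6, 113.5, 116.1]
orientation: [[-0.462, 0.887, 0.0], [0.887, 0.462, 0.0], [0.0, 0.0, -1.0]]
ft_force: [1.1, -0.3, -0.3]
opening: 33.8
finger_force: 59.9
[-0.01080847 -0.0203861   0.0180351 ]
```

```bash
python3 -m pendant '[[25,0,0,0.4,0,0,0],[25,0,0,0.4,0,0,0],[25,0,0,0.4,0,0,0],[25,0,0,0.4,0,0,0],[25,0,0,0.4,0,0,0],[25,0,0,0,0,0,0],[25,0,0,0,0,0,0],[25,0,0,0,0,0,0],[25,0,0,0,0,0,0],[25,0,0,0,0,0,0]]'
python3 -c "
from station import status
print(status.observe()['wrist_torque'])"
python3 -m pendant '[[25,0,0,0.4,0,0,0],[25,0,0,0.4,0,0,0],[25,0,0,0.4,0,0,0],[25,0,0,0.4,0,0,0],[25,0,0,0.4,0,0,0],[25,0,0,0,0,0,0],[25,0,0,0,0,0,0],[25,0,0,0,0,0,0],[25,0,0,0,0,0,0],[25,0,0,0,0,0,0]]'
python3 -c "
from station import status
print(status.observe()['wrist_torque'])"
```

```text
time: 11.33
eef_pos: [520.6, 113.4, 114.1]
orientation: [[-0.462, 0.887, -0.0], [0.887, 0.462, -0.0], [-0.0, -0.0, -1.0]]
ft_force: [-0.1, 0.6, -0.0]
opening: 34.1
finger_force: 59.9
[-0.07235395  0.02030586  0.01947576]
time: 12.17
eef_pos: [520.6, 113.4, 112.1]
orientation: [[-0.462, 0.887, 0.0], [0.887, 0.462, -0.0], [-0.0, 0.0, -1.0]]
ft_force: [0.4, -1.2, -1.6]
opening: 33.9
finger_force: 59.9
[-0.03962719 -0.0078819  -0.02815198]
```

Threaded with no noticeable force. The ball cannot be met before the underside reaches 82 mm, so I'll lower to about 85.

```bash
python3 -m pendant '[[25,0,0,1,0,0,0],[25,0,0,1,0,0,0],[25,0,0,1,0,0,0],[25,0,0,1,0,0,0],[25,0,0,1,0,0,0],[25,0,0,1,0,0,0],[25,0,0,1,0,0,0],[25,0,0,0,0,0,0],[25,0,0,0,0,0,0],[25,0,0,0,0,0,0]]'
python3 -m pendant '[[25,0,0,1,0,0,0],[25,0,0,1,0,0,0],[25,0,0,1,0,0,0],[25,0,0,1,0,0,0],[25,0,0,1,0,0,0],[25,0,0,1,0,0,0],[25,0,0,1,0,0,0],[25,0,0,0,0,0,0],[25,0,0,0,0,0,0],[25,0,0,0,0,0,0]]'
python3 -c "
from station import status
print(status.observe()['wrist_torque'])"
```

```text
time: 13.0
eef_pos: [520.5, 113.4, 105.1]
orientation: [[-0.462, 0.887, -0.0], [0.887, 0.462, -0.0], [0.0, -0.0, -1.0]]
ft_force: [-0.2, -1.4, -0.8]
opening: 33.9
finger_force: 59.9
time: 13.83
eef_pos: [520.5, 113.4, 98.1]
orientation: [[-0.462, 0.887, -0.0], [0.887, 0.462, -0.0], [0.0, -0.0, -1.0]]
ft_force: [0.4, -0.6, -1.5]
opening: 34.0
finger_force: 59.9
[-0.19733699 -0.08193759  0.00073546]
```

```bash
cat > /dev/null; for k in 1; do python3 -m pendant '[[25,0,0,0.5,0,0,0],[25,0,0,0.5,0,0,0],[25,0,0,0.5,0,0,0],[25,0,0,0.5,0,0,0],[25,0,0,0.5,0,0,0],[25,0,0,0.5,0,0,0],[25,0,0,0.5,0,0,0],[25,0,0,0.5,0,0,0],[25,0,0,0,0,0,0],[25,0,0,0,0,0,0]]'; done
python3 -m pendant '[[25,0,0,0.3,0,0,0],[25,0,0,0.3,0,0,0],[25,0,0,0.3,0,0,0],[25,0,0,0.3,0,0,0],[25,0,0,0.3,0,0,0],[25,0,0,0,0,0,0],[25,0,0,0,0,0,0],[25,0,0,0,0,0,0],[25,0,0,0,0,0,0],[25,0,0,0,0,0,0]]'
```

```text
time: 14.67
eef_pos: [520.5, 113.4, 94.0]
orientation: [[-0.462, 0.887, -0.0], [0.887, 0.462, -0.0], [0.0, -0.0, -1.0]]
ft_force: [-0.4, -0.3, -1.2]
opening: 33.6
finger_force: 59.9
time: 15.5
eef_pos: [520.5, 113.4, 92.6]
orientation: [[-0.462, 0.887, -0.0], [0.887, 0.462, 0.0], [0.0, -0.0, -1.0]]
ft_force: [-0.1, -0.5, -0.5]
opening: 33.6
finger_force: 59.9
```

```bash
python3 -m pendant '[[25,0,0,0.3,0,0,0],[25,0,0,0.3,0,0,0],[25,0,0,0.3,0,0,0],[25,0,0,0.3,0,0,0],[25,0,0,0.3,0,0,0],[25,0,0,0,0,0,0],[25,0,0,0,0,0,0],[25,0,0,0,0,0,0],[25,0,0,0,0,0,0],[25,0,0,0,0,0,0]]'
```

```text
time: 16.33
eef_pos: [520.5, 113.4, 91.1]
orientation: [[-0.462, 0.887, -0.0], [0.887, 0.462, -0.0], [-0.0, -0.0, -1.0]]
ft_force: [1.2, -2.1, -1.1]
opening: 33.9
finger_force: 59.9
```

From the first scene image the ball centre (row 187) is at about z 68, so contact should come near underside 72.

```bash
python3 -m pendant '[[25,0,0,0.5,0,0,0],[25,0,0,0.5,0,0,0],[25,0,0,0.5,0,0,0],[25,0,0,0.5,0,0,0],[25,0,0,0.5,0,0,0],[25,0,0,0.5,0,0,0],[25,0,0,0.5,0,0,0],[25,0,0,0.5,0,0,0],[25,0,0,0,0,0,0],[25,0,0,0,0,0,0]]'
python3 -m pendant '[[25,0,0,0.3,0,0,0],[25,0,0,0.3,0,0,0],[25,0,0,0.3,0,0,0],[25,0,0,0.3,0,0,0],[25,0,0,0.3,0,0,0],[25,0,0,0,0,0,0],[25,0,0,0,0,0,0],[25,0,0,0,0,0,0],[25,0,0,0,0,0,0],[25,0,0,0,0,0,0]]'
```

```text
time: 17.17
eef_pos: [520.5, 113.4, 87.0]
orientation: [[-0.462, 0.887, -0.0], [0.887, 0.462, -0.0], [-0.0, -0.0, -1.0]]
ft_force: [0.4, -0.4, -1.0]
opening: 34.1
finger_force: 59.9
time: 18.0
eef_pos: [520.6, 113.4, 85.6]
orientation: [[-0.462, 0.887, 0.0], [0.887, 0.462, -0.0], [-0.0, -0.0, -1.0]]
ft_force: [-0.3, -2.1, -1.8]
opening: 33.7
finger_force: 59.9
```

```bash
python3 -m pendant '[[25,0,0,0.2,0,0,0],[25,0,0,0.2,0,0,0],[25,0,0,0.2,0,0,0],[25,0,0,0.2,0,0,0],[25,0,0,0.2,0,0,0],[25,0,0,0,0,0,0],[25,0,0,0,0,0,0],[25,0,0,0,0,0,0],[25,0,0,0,0,0,0],[25,0,0,0,0,0,0]]'
```

```text
time: 18.83
eef_pos: [520.6, 113.4, 84.6]
orientation: [[-0.462, 0.887, -0.0], [0.887, 0.462, -0.0], [-0.0, -0.0, -1.0]]
ft_force: [0.8, -2.1, -1.1]
opening: 33.6
finger_force: 59.9
```

```bash
python3 -m pendant '[[25,-0.2,-0.1,0.2,0,0,0],[25,0,0,0.2,0,0,0],[25,0,0,0.2,0,0,0],[25,0,0,0.2,0,0,0],[25,0,0,0.2,0,0,0],[25,0,0,0.2,0,0,0],[25,0,0,0,0,0,0],[25,0,0,0,0,0,0],[25,0,0,0,0,0,0],[25,0,0,0,0,0,0]]'
```

```text
time: 19.67
eef_pos: [520.5, 113.2, 83.4]
orientation: [[-0.462, 0.887, -0.0], [0.887, 0.462, 0.0], [0.0, -0.0, -1.0]]
ft_force: [-0.7, -1.7, -0.9]
opening: 33.7
finger_force: 59.9
```

```bash
python3 -m pendant '[[25,0,0,0.2,0,0,0],[25,0,0,0.2,0,0,0],[25,0,0,0.2,0,0,0],[25,0,0,0.2,0,0,0],[25,0,0,0.2,0,0,0],[25,0,0,0,0,0,0],[25,0,0,0,0,0,0],[25,0,0,0,0,0,0],[25,0,0,0,0,0,0],[25,0,0,0,0,0,0]]'
```

```text
time: 20.5
eef_pos: [520.5, 113.2, 82.4]
orientation: [[-0.462, 0.887, -0.0], [0.887, 0.462, 0.0], [0.0, 0.0, -1.0]]
ft_force: [0.2, -1.5, -0.5]
opening: 34.0
finger_force: 59.9
```

```bash
python3 -m pendant '[[25,0,0,0.2,0,0,0],[25,0,0,0.2,0,0,0],[25,0,0,0.2,0,0,0],[25,0,0,0.2,0,0,0],[25,0,0,0.2,0,0,0],[25,0,0,0,0,0,0],[25,0,0,0,0,0,0],[25,0,0,0,0,0,0],[25,0,0,0,0,0,0],[25,0,0,0,0,0,0]]'
```

```text
time: 21.33
eef_pos: [520.8, 113.3, 81.6]
orientation: [[-0.462, 0.887, 0.001], [0.887, 0.462, 0.0], [-0.0, 0.001, -1.0]]
ft_force: [1.2, -0.9, 0.3]
opening: 34.0
finger_force: 60.0
```

```bash
python3 -m pendant '[[25,0,0,0.2,0,0,0],[25,0,0,0.2,0,0,0],[25,0,0,0.2,0,0,0],[25,0,0,0.2,0,0,0],[25,0,0,0.2,0,0,0],[25,0,0,0,0,0,0],[25,0,0,0,0,0,0],[25,0,0,0,0,0,0],[25,0,0,0,0,0,0],[25,0,0,0,0,0,0]]'
```

```text
time: 22.17
eef_pos: [521.1, 113.4, 80.7]
orientation: [[-0.462, 0.887, 0.001], [0.887, 0.462, 0.0], [-0.0, 0.001, -1.0]]
ft_force: [3.5, -0.3, 3.0]
opening: 33.6
finger_force: 60.3
```

```bash
python3 -m pendant '[[25,0,0,0.2,0,0,0],[25,0,0,0.2,0,0,0],[25,0,0,0.2,0,0,0],[25,0,0,0.2,0,0,0],[25,0,0,0.2,0,0,0],[25,0,0,0,0,0,0],[25,0,0,0,0,0,0],[25,0,0,0,0,0,0],[25,0,0,0,0,0,0],[25,0,0,0,0,0,0]]'
```

```text
time: 23.0
eef_pos: [521.2, 113.3, 80.0]
orientation: [[-0.462, 0.887, 0.002], [0.887, 0.462, 0.0], [-0.001, 0.001, -1.0]]
ft_force: [2.5, -0.4, 5.4]
opening: 34.1
finger_force: 60.6
```

Ball contact began at TCP about 82.2, so home should be at TCP about 56. I'll press on gently.

```bash
python3 -m pendant '[[25,0,0,0.2,0,0,0],[25,0,0,0.2,0,0,0],[25,0,0,0.2,0,0,0],[25,0,0,0.2,0,0,0],[25,0,0,0.2,0,0,0],[25,0,0,0,0,0,0],[25,0,0,0,0,0,0],[25,0,0,0,0,0,0],[25,0,0,0,0,0,0],[25,0,0,0,0,0,0]]'
```

```text
time: 23.83
eef_pos: [521.2, 113.3, 79.1]
orientation: [[-0.462, 0.887, 0.002], [0.887, 0.462, 0.0], [-0.001, 0.002, -1.0]]
ft_force: [2.2, -0.4, 6.5]
opening: 34.1
finger_force: 60.6
```

```bash
python3 -m pendant '[[25,0,0,0.2,0,0,0],[25,0,0,0.2,0,0,0],[25,0,0,0.2,0,0,0],[25,0,0,0.2,0,0,0],[25,0,0,0.2,0,0,0],[25,0,0,0,0,0,0],[25,0,0,0,0,0,0],[25,0,0,0,0,0,0],[25,0,0,0,0,0,0],[25,0,0,0,0,0,0]]'
```

```text
time: 24.67
eef_pos: [521.1, 113.3, 77.2]
orientation: [[-0.462, 0.887, 0.001], [0.887, 0.462, 0.0], [-0.0, 0.001, -1.0]]
ft_force: [4.9, 1.4, 0.8]
opening: 34.3
finger_force: 60.2
```

```bash
python3 -m pendant '[[25,0,0,0.2,0,0,0],[25,0,0,0.2,0,0,0],[25,0,0,0.2,0,0,0],[25,0,0,0.2,0,0,0],[25,0,0,0.2,0,0,0],[25,0,0,0,0,0,0],[25,0,0,0,0,0,0],[25,0,0,0,0,0,0],[25,0,0,0,0,0,0],[25,0,0,0,0,0,0]]'
```

```text
time: 25.5
eef_pos: [521.1, 113.3, 76.1]
orientation: [[-0.462, 0.887, 0.001], [0.887, 0.462, 0.0], [-0.0, 0.001, -1.0]]
ft_force: [6.2, 1.4, 0.9]
opening: 34.3
finger_force: 60.1
```

Past the ball, which is pressed in with only light axial force. I'll slide on.

```bash
python3 -m pendant '[[25,0,0,0.6,0,0,0],[25,0,0,0.6,0,0,0],[25,0,0,0.6,0,0,0],[25,0,0,0.6,0,0,0],[25,0,0,0.6,0,0,0],[25,0,0,0.6,0,0,0],[25,0,0,0.6,0,0,0],[25,0,0,0.6,0,0,0],[25,0,0,0,0,0,0],[25,0,0,0,0,0,0]]'
```

```text
time: 26.33
eef_pos: [521.1, 113.2, 71.1]
orientation: [[-0.462, 0.887, 0.001], [0.887, 0.462, -0.0], [-0.0, 0.001, -1.0]]
ft_force: [7.0, 0.4, -0.1]
opening: 34.0
finger_force: 60.0
```

```bash
python3 -m pendant '[[25,0,0,0.6,0,0,0],[25,0,0,0.6,0,0,0],[25,0,0,0.6,0,0,0],[25,0,0,0.6,0,0,0],[25,0,0,0.6,0,0,0],[25,0,0,0.6,0,0,0],[25,0,0,0.6,0,0,0],[25,0,0,0.6,0,0,0],[25,0,0,0,0,0,0],[25,0,0,0,0,0,0]]'
```

```text
time: 27.17
eef_pos: [521.2, 113.2, 66.3]
orientation: [[-0.462, 0.887, 0.001], [0.887, 0.462, -0.0], [-0.001, 0.001, -1.0]]
ft_force: [7.0, 0.4, -0.4]
opening: 33.9
finger_force: 60.0
```

```bash
python3 -m pendant '[[25,0,0,0.3,0,0,0],[25,0,0,0.3,0,0,0],[25,0,0,0.3,0,0,0],[25,0,0,0.3,0,0,0],[25,0,0,0.3,0,0,0],[25,0,0,0.3,0,0,0],[25,0,0,0.3,0,0,0],[25,0,0,0,0,0,0],[25,0,0,0,0,0,0],[25,0,0,0,0,0,0]]'
```

```text
time: 28.0
eef_pos: [521.2, 113.1, 64.3]
orientation: [[-0.462, 0.887, 0.001], [0.887, 0.462, -0.0], [-0.001, 0.001, -1.0]]
ft_force: [6.5, 0.2, 0.1]
opening: 33.5
finger_force: 60.1
```

```bash
python3 -m pendant '[[25,0,0,0.3,0,0,0],[25,0,0,0.3,0,0,0],[25,0,0,0.3,0,0,0],[25,0,0,0.3,0,0,0],[25,0,0,0.3,0,0,0],[25,0,0,0.3,0,0,0],[25,0,0,0.3,0,0,0],[25,0,0,0,0,0,0],[25,0,0,0,0,0,0],[25,0,0,0,0,0,0]]'
```

```text
time: 28.83
eef_pos: [521.2, 113.1, 62.2]
orientation: [[-0.462, 0.887, 0.001], [0.887, 0.462, -0.0], [-0.001, 0.001, -1.0]]
ft_force: [6.3, -0.1, 0.4]
opening: 33.9
finger_force: 60.1
```

```bash
python3 -m pendant '[[25,0,0,0.3,0,0,0],[25,0,0,0.3,0,0,0],[25,0,0,0.3,0,0,0],[25,0,0,0.3,0,0,0],[25,0,0,0.3,0,0,0],[25,0,0,0,0,0,0],[25,0,0,0,0,0,0],[25,0,0,0,0,0,0],[25,0,0,0,0,0,0],[25,0,0,0,0,0,0]]'
```

```text
time: 29.67
eef_pos: [521.2, 113.1, 60.1]
orientation: [[-0.462, 0.887, 0.0], [0.887, 0.462, -0.0], [-0.001, 0.0, -1.0]]
ft_force: [7.0, 0.3, -3.9]
opening: 34.0
finger_force: 60.0
```

```bash
python3 -m pendant '[[25,0,0,0.3,0,0,0],[25,0,0,0.3,0,0,0],[25,0,0,0.3,0,0,0],[25,0,0,0.3,0,0,0],[25,0,0,0,0,0,0],[25,0,0,0,0,0,0],[25,0,0,0,0,0,0],[25,0,0,0,0,0,0],[25,0,0,0,0,0,0],[25,0,0,0,0,0,0]]'
```

```text
time: 30.5
eef_pos: [520.2, 113.0, 58.1]
orientation: [[-0.462, 0.887, -0.002], [0.887, 0.462, -0.001], [0.0, -0.002, -1.0]]
ft_force: [7.8, 0.1, -6.0]
opening: 33.8
finger_force: 60.3
```

The ball is drawing the sleeve down (Fz −6). The ring is close.

```bash
python3 -m pendant '[[25,0,0,0.2,0,0,0],[25,0,0,0.2,0,0,0],[25,0,0,0.2,0,0,0],[25,0,0,0.2,0,0,0],[25,0,0,0.2,0,0,0],[25,0,0,0,0,0,0],[25,0,0,0,0,0,0],[25,0,0,0,0,0,0],[25,0,0,0,0,0,0],[25,0,0,0,0,0,0]]'
```

```text
time: 31.33
eef_pos: [520.2, 113.0, 57.6]
orientation: [[-0.462, 0.887, -0.001], [0.887, 0.462, -0.001], [0.0, -0.001, -1.0]]
ft_force: [6.3, 0.2, -4.0]
opening: 33.8
finger_force: 60.6
```

```bash
python3 -m pendant '[[25,0,0,0.2,0,0,0],[25,0,0,0.2,0,0,0],[25,0,0,0.2,0,0,0],[25,0,0,0.2,0,0,0],[25,0,0,0.2,0,0,0],[25,0,0,0,0,0,0],[25,0,0,0,0,0,0],[25,0,0,0,0,0,0],[25,0,0,0,0,0,0],[25,0,0,0,0,0,0]]'
```

```text
time: 32.17
eef_pos: [520.3, 113.0, 57.0]
orientation: [[-0.462, 0.887, -0.001], [0.887, 0.462, -0.001], [0.0, -0.001, -1.0]]
ft_force: [4.5, 0.5, -1.2]
opening: 34.3
finger_force: 60.8
```

```bash
python3 -m pendant '[[25,0,0,0.2,0,0,0],[25,0,0,0.2,0,0,0],[25,0,0,0.2,0,0,0],[25,0,0,0.2,0,0,0],[25,0,0,0,0,0,0],[25,0,0,0,0,0,0],[25,0,0,0,0,0,0],[25,0,0,0,0,0,0],[25,0,0,0,0,0,0],[25,0,0,0,0,0,0]]'
```

```text
time: 33.0
eef_pos: [520.3, 113.0, 56.6]
orientation: [[-0.462, 0.887, -0.001], [0.887, 0.462, -0.0], [0.0, -0.001, -1.0]]
ft_force: [5.3, 0.1, -1.4]
opening: 33.8
finger_force: 60.8
```

```bash
python3 -m pendant '[[25,0,0,0.2,0,0,0],[25,0,0,0.2,0,0,0],[25,0,0,0.2,0,0,0],[25,0,0,0.2,0,0,0],[25,0,0,0,0,0,0],[25,0,0,0,0,0,0],[25,0,0,0,0,0,0],[25,0,0,0,0,0,0],[25,0,0,0,0,0,0],[25,0,0,0,0,0,0]]'
```

```text
time: 33.83
eef_pos: [520.3, 113.1, 56.2]
orientation: [[-0.462, 0.887, -0.0], [0.887, 0.462, -0.0], [-0.0, -0.001, -1.0]]
ft_force: [3.3, -1.1, -0.9]
opening: 33.8
finger_force: 60.9
```

```bash
python3 -m pendant '[[25,0,0,0.2,0,0,0],[25,0,0,0.2,0,0,0],[25,0,0,0.2,0,0,0],[25,0,0,0.2,0,0,0],[25,0,0,0,0,0,0],[25,0,0,0,0,0,0],[25,0,0,0,0,0,0],[25,0,0,0,0,0,0],[25,0,0,0,0,0,0],[25,0,0,0,0,0,0]]'
python3 -c "
from station import status
print(status.observe()['wrist_torque'])"
```

```text
time: 34.67
eef_pos: [520.4, 113.1, 56.1]
orientation: [[-0.462, 0.887, 0.0], [0.887, 0.462, -0.0], [-0.0, 0.0, -1.0]]
ft_force: [1.3, -1.4, 5.3]
opening: 34.1
finger_force: 61.5
[-0.34474837 -0.34028718 -0.02494261]
```

The TCP stopped at 56.1 with +5 N on the ring, as predicted. I'll release.

```bash
python3 -m pendant '[[38,0,0,0,0,0,0],[42,0,0,0,0,0,0],[46,0,0,0,0,0,0],[50,0,0,0,0,0,0],[55,0,0,0,0,0,0],[60,0,0,0,0,0,0],[65,0,0,0,0,0,0],[70,0,0,0,0,0,0],[70,0,0,0,0,0,0],[70,0,0,0,0,0,0]]'
python3 -m pendant '[[70,0,0,-3,0,0,0],[70,0,0,-6,0,0,0],[70,0,0,-10,0,0,0],[70,0,0,-15,0,0,0],[70,0,0,-15,0,0,0],[70,0,0,-15,0,0,0],[70,0,0,-15,0,0,0],[70,0,0,-15,0,0,0],[70,0,0,-10,0,0,0],[70,0,0,0,0,0,0]]'
python3 - <<'E'
from h import *
s,d=get_image("scene");w,_=get_image("wrist")
a=cv2.resize(s[110:230,260:380],(480,480),interpolation=3);b=cv2.resize(w[60:300,180:340],(320,480),interpolation=3)
cv2.imwrite("pics/c4.png",np.hstack([a,b]))
E
```

```text
time: 35.5
eef_pos: [520.5, 113.2, 55.5]
orientation: [[-0.462, 0.887, -0.0], [0.887, 0.462, 0.0], [0.0, -0.0, -1.0]]
ft_force: [0.9, -0.4, -0.3]
opening: 70.1
finger_force: 0.0
time: 36.33
eef_pos: [522.5, 113.6, 162.9]
orientation: [[-0.462, 0.887, 0.006], [0.887, 0.462, 0.001], [-0.002, 0.006, -1.0]]
ft_force: [-0.2, -0.5, -1.0]
opening: 70.0
finger_force: 0.0
```

View pics/c4.png

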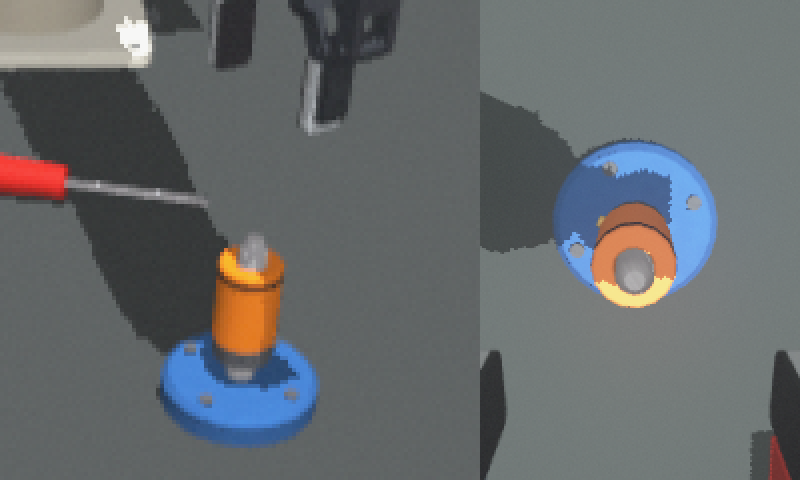

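The sleeve stands upright on the ring, its lower edge at (246,352) meeting the dark ring, with the band at the top and the spindle tip protruding at (253,240). The fingers are clear, so I'll hand in.

```bash
python3 -c "
from station import manip
print(manip.finish_job())"
```

```text
the job is handed in; nothing more can be done
None
```

The orange sleeve is past the ball and resting on the stop ring, band up and released; I handed the job in at about 36 s, wrist force readings stayed under about 10 N, and no verdict came back.

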